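Break a seized vessel cap loose and take it off

TASK

The blue cap on the white digestion vessel is seized. Break it loose with a firm anticlockwise twist, spin it round until you feel it come to its stop, without jamming it hard against the stop or tugging at it before it is free, then ease it back a touch, lift it straight off and set it down gently, right way up, in the grey tray. Leave everything else alone.

Things in the scene. Friction and masses are not known exactly. Their poses are not given: they have to be found in the camera images.
- cap_center (a point): Centre of the ribbed round blue bayonet cap (48 mm wide, 30 tall, 45 g): on its axis, 15 mm above its underside; z is the axis, up when upright. Fitted, its underside is 105 mm above the bench and 23 mm above the vessel's shoulder, its sides free to be gripped. Hollow below: two inner lugs pass under a hidden collar on the neck, which holds the cap down until its release angle.
- cap: The same cap; origin at the centre of its underside. It loosens anticlockwise seen from above. It comes to a stop 1.75 to 2.4 rad from where it was found; there it is free to lift straight off, most easily when eased back about 0.1 rad (at most 0.15) so that it no longer presses on the stop. Where in that span the stop lies differs from vessel to vessel and cannot be seen: it must be felt.
- vessel: White digestion vessel with a blue band, 56 mm wide, in a dark ring 72 mm wide and 42 mm tall on an aluminium plate 104x104x12 mm, bolted down. Origin: centre of the plate's underside, on the bench; z up along the axis of vessel and cap. The neck and collar under the cap belong to it.
- plug (a joint): How far the cap, with the grey seal plug keyed under it, has been turned: rad, 0 as found, growing anticlockwise seen from above. The first 0.35 rad takes about 0.6 N m (0.4 to 0.8); then it gives all at once and spins easily, under 0.05 N m, staying where it is left. The plug stays on the vessel.
- tray: Open grey cap tray, 120x120 mm outside, 16 mm tall, walls 4 mm and floor 4 mm thick, fixed to the bench. Origin: centre of its underside.
- bottle_big: Bystander, leave alone: white bottle, 58 mm wide, 118 tall. Origin: centre of its underside.
- bottle_small: Bystander, leave alone: white bottle, 46 mm wide, 92 tall. Origin: centre of its underside.
- vial_black: Bystander, leave alone: amber vial with a black cap, 27 mm wide, 58 tall. Origin: centre of its underside.
- carton: Bystander, leave alone: small white cardboard box, 50x75x28 mm. Origin: centre of its underside.
- marker: Bystander, leave alone: blue marker pen lying flat, 10x135x8 mm. Origin: centre of its underside as it lies.
- vial_green: Bystander, leave alone: small amber vial with a green cap, 22 mm wide, 46 tall. Origin: centre of its underside.
Things that resemble listed ones, but are neither listed nor needed, are in the scene too. There is more than one size of the vessel; the job needs the larger.

How it is judged (in metres and radians):
On the way, in this order (a step that is already met when the one before it is completed fails the run):
1. the cap has been broken loose (turned over 0.5 rad) while still on the vessel (value of joint plug above 0.5 rad and z of cap_center in the frame of vessel below 0.128 m), for 0.1 s.
2. the cap has been spun round to where it comes free (over 1.5 rad), still on the vessel (value of joint plug above 1.5 rad and z of cap_center in the frame of vessel below 0.128 m), for 0.1 s.
3. the cap has been lifted off the vessel (z of cap_center in the frame of vessel above 0.15 m), for 0.1 s.
At the end, for the whole second after the job is handed in: The cap lies flat in the tray, open side down (upright within 0.1 rad), inside the walls on the tray's floor, released and at rest (z of cap_center in the frame of tray between 0.014 and 0.024 m and x of cap_center in the frame of tray between -0.038 and 0.038 m and y of cap_center in the frame of tray between -0.038 and 0.038 m and angle between cap_center's own z axis and vertical below 0.1 rad and linear speed of cap below 0.02 m/s); the robot touches nothing.
It fails at once if the cap is jammed or tugged against the vessel's collar with over 60 N (sum over both lugs) (contact force between cap and vessel above 60 N).
It fails at once if the cap is dropped or pushed into the tray with over 25 N (contact force between cap and tray above 25 N).
It fails at once if a bystander is moved over 30 mm (distance of any of bottle_big, bottle_small, vial_black, carton, marker, vial_green from where it was at the start of the episode above 0.03 m).
It also fails if it takes over 67 s, if anything falls off the work surface, if the arm or the gripper's body presses on something with over 40 N, if the wrist force passes 120 N, or if a joint passes its speed limit or range.

ROBOT

A 6-joint arm with a two-finger parallel gripper is mounted at the origin on a cart in front of the work surface, level with it; the furniture and walls round the work are solid. World frame = base frame: x ahead of the robot, y to its left, z up, the work surface at z = 0. Lengths are in mm, angles in rad, forces in N, time in s.
With the tool pointing down it reaches from about 350 to 875 mm from the base axis. Payload 4.2 kg.
Tool frame: the origin (TCP) lies between the finger pads; the fingertips stand 17 mm ahead of it and the grasp point (between the pads) lies 2 mm behind it; y points along the fingers, x is the direction in which the jaws open and shut, and the axes are right-handed (so a half turn about y gives the same grasp; the last joint's range is limited). The gripper opens to 87 mm and grips with 3 to 60 N. Pads are 19 mm wide; open, the fingers measure 117 mm over their backs; the gripper's body (75 mm by 190 mm) begins 51 mm behind the grasp point.
Start: joints at [1.427, 0.385, 0.008, 0, -1.194, -0.259], TCP at [244.964, 574.971, 239.55] pointing down, gripper open.
Joint ranges: [-3.14, 3.14], [-1.21, 2.06], [-1.07, 1.41], [-3.16, 2.05], [-2.99, -0.16], [-3.1, 3.1]. Speed limits (rad/s): [2.79, 2.79, 3.14, 3.14, 3.14, 3.14].

INTERFACE

Orientations are given as a 3x3 rotation matrix whose columns are the frame's x, y, z axes.
In Python, from workcell import manip gives the robot as it stands.
- The arm moves only by the shell command python3 -m inch 'ROWS' [FORCE]. ROWS is JSON, a list of rows, each a list of 7 numbers: the finger opening in mm, from 0 to 87, then the shift along the tool's x, y, z in units of 25 mm (1.0 is 25 mm), then the turn, a rotation vector about the tool's x, y, z in units of 6 degrees (1.0 is 6 degrees). In form: [[jaw, x, y, z, ax, ay, az], ...]. A call has 1 to 12 rows; each row shifts and turns the commanded pose from where the row before left it, along the tool's axes as they then stand; what a row does not reach is not made up. A row lasts 1/12 s, in which the tool goes at most 41.7 mm and 7.16 degrees, less where a joint would pass 70% of its speed; a pose out of reach is approached as far as the arm can. A call is refused whole if a number of a shift passes 1 or a number of a turn 1, either way. A call with a gripper value outside its range is refused whole. The fingers move at their own pace and stop on an object; FORCE is the grip in N (left out, the last holds). Time passes only in rows, so rows that do not move let the fingers close. It gives the time, the measured TCP pose, the force and the opening at its end, in the units of the state.
- manip.get_state(): the state, without advancing time (a new reading comes with each control period).
- manip.camera(name): name is "side" or "top" or "wrist"; returns (picture, depth): 420x560x3 uint8, red, green, blue; 420x560 float32, mm along the optical axis (not along the pixel's ray), 0 where there is no reading.
- manip.camera_info(name): a dict with "vfov" (degrees; the focal length in pixels is half the picture's height over the tangent of half this angle, whatever the lens; pixels are square), "cx", "cy" (the principal point, pixels), "k1" (the pictures are not rectified: a ray, as slopes to the right and down, at radius r is drawn at 1 + k1 r^2 times it, then the intrinsics apply), "origin" and "attitude" of the camera in the world. Camera axes: x right, y down, z forward; pixel columns grow to the right and rows downward; lengths in mm; the calibration is good to about 2 mm. A picture is of the moment at which its call begins: read the wrist's pose just before it. camera_info takes no time and is no camera call; for the wrist camera it gives the pose at the moment of the call.
- manip.hand_in(): hands the job in, once; it reports no verdict.
The state is a dict: "time_s": time; "joint_pos": joint angles; "joint_velocities": joint speeds; "joint_torque": joint torques, N m; "tool_pos": TCP position; "tool_rot": TCP orientation; "force": force on the tool from outside, world axes, zero at the start; "torque": the same for the moment, N m; "opening": opening from 0.0 (shut) to 1.0 (fully open).
Only numpy, scipy, OpenCV 4.12 (cv2) and the standard library are available. Lean on these libraries where they do the work, as an engineer would, in place of code of your own. Each camera call takes 0.05 s, during which the arm holds its last target.

## Working session

There is one attempt and no reset: what is moved stays moved. The work goes in short steps, Python scripts to look and compute and a shell command to move; the robot and the scene stay as the last step left them, time stands still between calls to the robot, and variables do not carry over. Pictures are saved under pics/ and viewed, and the job is handed in when it is done.

```bash
ls; mkdir -p pics
python3 - <<'E'
from workcell import manip
import cv2
print(manip.get_state())
for n in ("side","top","wrist"):
    i=manip.camera_info(n);print(n,i)
    p,d=manip.camera(n)
    cv2.imwrite(f"pics/{n}0.png",p[:,:,::-1])
    import numpy as np
    np.save(f"pics/{n}0.npy",d)
    import json
E
```

```text
pics
{'time_s': 0.0, 'joint_pos': array([ 1.42658714e+00,  3.85538661e-01,  6.65409014e-03, -4.78880182e-04,
       -1.19398398e+00, -2.58565782e-01]), 'joint_velocities': array([-0.00040515,  0.00101449, -0.00065373, -0.0009325 , -0.00029693,
       -0.00165286]), 'joint_torque': array([ 2.36120641e-04, -3.90668750e+01,  1.87408215e+01,  4.21988055e+00,
        1.11978175e-02, -1.78773894e-04]), 'tool_pos': array([244.7702151 , 574.47950884, 238.4844009 ]), 'tool_rot': array([[-3.92134502e-01, -7.38454696e-04,  9.19907597e-01],
       [-9.19905457e-01, -1.98668612e-03, -3.92135185e-01],
       [ 2.11714172e-03, -9.99997754e-01,  9.97396660e-05]]), 'force': array([ 0.61398424, -0.6670404 ,  0.65998989]), 'torque': array([0.01765519, 0.03855783, 0.00870667]), 'opening': 0.9975357623659108}
side {'vfov': 43.76379845425513, 'cx': 274.36734442673827, 'cy': 208.46717775319527, 'k1': 0.045754370295726814, 'origin': array([150.96719931, 704.3260778 , 946.56846817]), 'attitude': array([[-0.90279119, -0.27893159,  0.32736103],
       [-0.42987675,  0.60858666, -0.66695447],
       [-0.01319289, -0.74284551, -0.66933287]])}
top {'vfov': 54.41920683346894, 'cx': 279.6918663210765, 'cy': 209.6506013150649, 'k1': -0.09512428477024903, 'origin': array([ 442.06160038, -142.02241088,  924.76689311]), 'attitude': array([[-0.02601369, -0.98932237,  0.14340341],
       [-0.99964728,  0.02497667, -0.00902723],
       [ 0.0053491 , -0.14358766, -0.98962315]])}
wrist {'vfov': 65.81522672739882, 'cx': 276.7541832265736, 'cy': 214.93245196191523, 'k1': -0.06285131181624688, 'origin': array([308.2530655 , 547.59026931, 384.45549432]), 'attitude': array([[-0.39201785, -0.88937269, -0.23524077],
       [-0.91995145,  0.37991798,  0.09670394],
       [ 0.00336636,  0.25431976, -0.96711433]])}
```

View pics/side0.png

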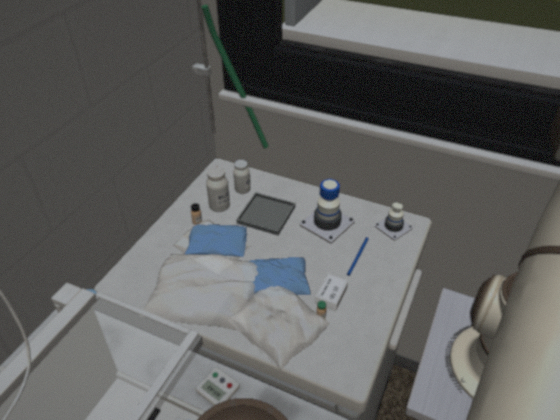

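View pics/top0.png

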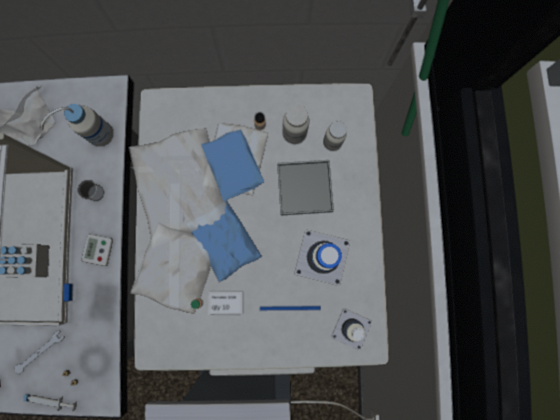

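View pics/wrist0.png

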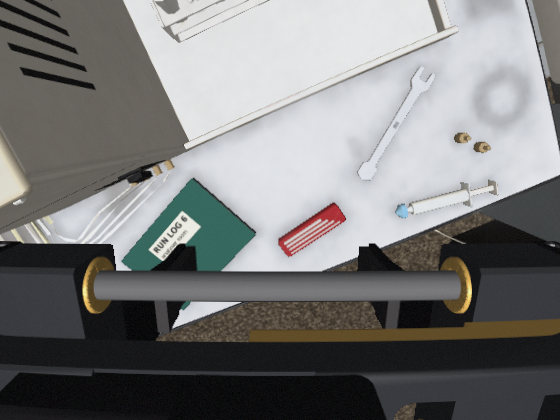

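Blue-capped larger vessel: top (326,257), side (329,190). The smaller vessel, top (353,330), has a white cap, so it is a decoy. The tray is at top (305,188). Next, an enlarged crop and a measurement.

```bash
cat > h.py <<'E'
import numpy as np,cv2
from workcell import manip
def K(i):
    f=210/np.tan(np.radians(i['vfov']/2)); return f
def ray(i,u,v):
    f=K(i); x=(u-i['cx'])/f;y=(v-i['cy'])/f; a,b=x,y
    for _ in range(30):
        s=1+i['k1']*(a*a+b*b); a,b=x/s,y/s
    return np.array([a,b,1.0])
def onz(i,u,v,z):
    d=np.array(i['attitude'])@ray(i,u,v);o=np.array(i['origin']);return o+d*(z-o[2])/d[2]
def bydepth(i,u,v,d):
    return np.array(i['origin'])+np.array(i['attitude'])@ray(i,u,v)*d
def proj(i,P):
    c=np.array(i['attitude']).T@(np.array(P,float)-i['origin']);a,b=c[0]/c[2],c[1]/c[2]
    s=1+i['k1']*(a*a+b*b);f=K(i);return np.array([i['cx']+f*a*s,i['cy']+f*b*s])
E
python3 - <<'E'
from h import *
rois={'top':(305,230,350,280),'side':(310,170,350,215)}
for n,(a,b,c,d) in rois.items():
    im=cv2.imread(f'pics/{n}0.png');dep=np.load(f'pics/{n}0.npy');i=manip.camera_info(n)
    hsv=cv2.cvtColor(im,cv2.COLOR_BGR2HSV)
    m=cv2.inRange(hsv,(100,110,50),(130,255,255));mm=np.zeros_like(m);mm[b:d,a:c]=m[b:d,a:c]
    N,l,st,ce=cv2.connectedComponentsWithStats(mm);
    for k in range(1,N):
        if st[k][4]>15:
            print(n,st[k],ce[k])
            pts=np.argwhere(l==k)
            P=np.array([bydepth(i,v_,u_,dep[u_,v_]) for u_,v_ in pts if dep[u_,v_]>0])
            print(P[:,2].max(),np.median(P,0)); T=P[P[:,2]>128];print(len(T),T.mean(0) if len(T) else '',(T.min(0)+T.max(0))/2 if len(T) else '', np.ptp(T,0))
    # all depth pts in roi above 128
    P=np.array([bydepth(i,u,v,dep[v,u]) for v in range(b-10,d+10) for u in range(a-10,c+10) if dep[v,u]>0])
    T=P[(P[:,2]>127)];print('all',len(T),T.mean(0),T.min(0),T.max(0))
im=cv2.imread('pics/top0.png')[150:360,250:390];a=cv2.resize(im,None,fx=2.8,fy=2.8)
b=cv2.imread('pics/side0.png')[160:260,230:420];b=cv2.resize(b,None,fx=2,fy=2)
o=np.zeros((590,800,3),np.uint8);o[:588,:392]=a;o[:200,400:780]=b;cv2.imwrite('pics/crop1.png',o)
# tray: dark grey rim
i=manip.camera_info('top');dep=np.load('pics/top0.npy')
im=cv2.imread('pics/top0.png');g=cv2.cvtColor(im,cv2.COLOR_BGR2GRAY)
sub=np.zeros_like(g);sub[150:222,268:340]=(g[150:222,268:340]<125)*255
c=max(cv2.findContours(sub,cv2.RETR_EXTERNAL,cv2.CHAIN_APPROX_NONE)[0],key=cv2.contourArea)
r=cv2.minAreaRect(c);print(r);print([onz(i,*p,16)[:2].round(1) for p in cv2.boxPoints(r)], onz(i,*r[0],16))
E
```

```text
top [317 243  25  25 236] [328.08050847 255.43644068]
138.17845701118586 [ 464.34243481 -239.01360121  134.40021132]
226 [ 465.30913848 -240.60054837  134.23326448] [ 465.95022009 -242.598498    133.30111832] [46.72508472 47.38830253  9.75467738]
all 493 [ 465.2624074  -241.44761408  134.89254098] [ 442.53287106 -266.29264926  127.36215229] [ 489.31276245 -217.41838348  139.37457391]
side [320 181  20  19 199] [329.12562814 191.81909548]
136.95500348871656 [ 455.92777829 -222.14934002  125.56302219]
86 [ 459.97706302 -228.70497092  132.38021877] [ 463.56694129 -235.97390183  132.56015973] [48.46618453 42.55720134  8.78968752]
all 227 [ 462.06292908 -236.79182252  133.51043618] [ 438.27388634 -266.45749955  127.07741302] [ 487.80003356 -214.69530116  138.95216246]
((304.9492492675781, 187.2129669189453), (53.27633285522461, 53.95234680175781), 86.3086166381836)
[array([ 683.3, -145.4]), array([ 688.6, -269.3]), array([ 565.2, -271.5]), array([ 560.4, -150.1])] [ 623.71936599 -208.93103836   16.        ]
```

View pics/crop1.png

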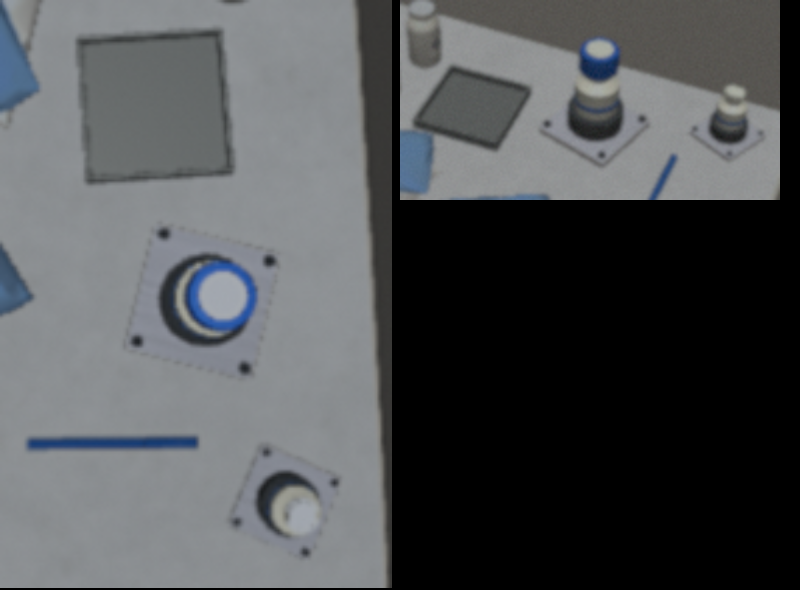

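Run:
```python
from h import *
for n in ('top','side','wrist'):
    i=manip.camera_info(n);dep=np.load(f'pics/{n}0.npy')
    P=np.array([np.r_[bydepth(i,u,v,dep[v,u]),u,v] for v in range(0,420,3) for u in range(0,560,3) if dep[v,u]>0])
    m=(P[:,2]>60)&(P[:,0]>100)&(P[:,0]<720)&(P[:,1]>-480)&(P[:,1]<700)
    Q=P[m]
    # grid 60mm max height
    g={}
    for q in Q:
        k=(int(q[0]//80)*80,int(q[1]//80)*80); 
        if k not in g or g[k][0]<q[2]: g[k]=(int(q[2]),int(q[3]),int(q[4]))
    print(n,sorted(g.items(),key=lambda t:(t[0][1],t[0][0])))
```

```text
top [((160, -480), (374, 516, 417)), ((240, -480), (374, 513, 408)), ((320, -480), (375, 507, 345)), ((400, -480), (375, 498, 255)), ((480, -480), (375, 498, 225)), ((560, -480), (374, 492, 177)), ((640, -480), (574, 555, 0)), ((240, -320), (81, 357, 333)), ((400, -320), (137, 336, 258)), ((480, -320), (136, 336, 246)), ((640, -320), (85, 339, 138)), ((400, -240), (138, 321, 255)), ((480, -240), (134, 324, 246)), ((400, 320), (259, 0, 255)), ((480, 320), (265, 0, 213)), ((560, 320), (265, 0, 171)), ((640, 320), (265, 3, 147)), ((400, 400), (97, 0, 273)), ((480, 400), (95, 9, 249)), ((640, 400), (134, 12, 159))]
side [((80, -480), (374, 516, 84)), ((160, -480), (373, 480, 78)), ((240, -480), (374, 429, 69)), ((320, -480), (374, 420, 66)), ((400, -480), (373, 381, 60)), ((480, -480), (374, 330, 48)), ((560, -480), (373, 318, 45)), ((640, -480), (478, 267, 0)), ((240, -320), (80, 399, 204)), ((400, -320), (138, 330, 180)), ((480, -320), (133, 324, 180)), ((640, -320), (89, 246, 165)), ((400, -240), (136, 324, 186)), ((480, -240), (136, 321, 183)), ((80, 160), (691, 558, 111)), ((80, 320), (625, 519, 261)), ((400, 320), (267, 183, 345)), ((480, 320), (266, 168, 363)), ((560, 320), (311, 84, 303)), ((640, 320), (311, 66, 306)), ((80, 400), (621, 510, 306)), ((400, 400), (268, 144, 408)), ((480, 400), (265, 153, 384)), ((560, 400), (312, 48, 339)), ((640, 400), (312, 39, 333)), ((80, 480), (600, 486, 405)), ((160, 480), (586, 264, 417)), ((240, 480), (591, 246, 417)), ((400, 480), (267, 135, 417)), ((480, 480), (265, 132, 414)), ((560, 480), (476, 0, 291)), ((640, 480), (311, 0, 378)), ((240, 560), (587, 225, 417)), ((560, 560), (364, 12, 405))]
wrist [((160, 480), (335, 558, 393)), ((240, 480), (344, 348, 417)), ((400, 480), (65, 213, 0)), ((240, 560), (344, 309, 417)), ((400, 560), (96, 159, 0)), ((240, 640), (100, 141, 177)), ((320, 640), (270, 3, 198)), ((400, 640), (230, 0, 27))]
```

```bash
python3 -m inch '[[87,0.5,-0.3,0.38,0,0,0],[87,0.98,-0.3,0.77,0,0,0],[87,0.98,-0.3,0.77,0,0,0],[87,0.98,-0.3,0.77,0,0,0],[87,0.98,-0.3,0.77,0,0,0],[87,0.98,-0.3,0.77,0,0,0],[87,0.98,-0.3,0.77,0,0,0],[87,0.98,-0.3,0.77,0,0,0],[87,0.98,0,0.77,0,0,0],[87,0.98,0,0.77,0,0,0],[87,0.98,0,0.77,0,0,0],[87,0.98,0,0.77,0,0,0]]' 30
```

```text
time_s: 1.15
tool_pos: [337.8, 227.1, 299.5]
tool_rot: [[-0.392, -0.0, 0.92], [-0.92, 0.0, -0.392], [-0.0, -1.0, -0.0]]
force: [0.1, -0.5, 0.2]
opening: 0.996
```

```bash
python3 -m inch '[[87,0.98,0,0.77,0,0,0],[87,0.98,0,0.77,0,0,0],[87,0.98,0,0.77,0,0,0],[87,0.98,0,0.77,0,0,0],[87,0.98,0,0.77,0,0,0],[87,0.98,0,0.77,0,0,0],[87,0.98,0,0.77,0,0,0],[87,0.98,0,0.77,0,0,0],[87,0.98,0,0.77,0,0,0],[87,0.98,0,0.77,0,0,0],[87,0.98,0,0.77,0,0,0],[87,0.5,0,0.4,0,0,0]]'
python3 -m inch '[[87,0,0,0,0,1,0],[87,0,0,0,0,1,0],[87,0,0,0,0,1,0],[87,0,0,0,0,1,0],[87,0,0,0,0,1,0],[87,0,0,0,0,1,0],[87,0,0,0,0,1,0],[87,0,0,0,0,1,0],[87,0,0,0,0,1,0],[87,0,0,0,0,1,0],[87,0,0,0,0,1,0],[87,0,0,0,0,1,0]]'
python3 -m inch '[[87,0,0,0,0,1,0],[87,0,0,0,0,1,0],[87,0,0,0,0,1,0],[87,0,0,0,0,1,0],[87,0,0,0,0,0,0]]'
python3 -c "
from h import *
s=manip.get_state();print(s['joint_pos'],s['tool_pos'])
i=manip.camera_info('wrist');p,d=manip.camera('wrist');cv2.imwrite('pics/w1.png',p[:,:,::-1]);np.save('pics/w1.npy',d)
import pickle;pickle.dump((i,s),open('pics/w1.pkl','wb'))
print(proj(i,[466,-242,135]))"
```

```text
time_s: 2.15
tool_pos: [431.6, -120.0, 299.2]
tool_rot: [[-0.394, -0.001, 0.919], [-0.919, -0.0, -0.394], [0.001, -1.0, -0.001]]
force: [-0.3, 1.0, 0.7]
opening: 0.998
time_s: 3.15
tool_pos: [431.1, -117.5, 299.3]
tool_rot: [[-0.996, -0.001, -0.094], [0.094, 0.0, -0.996], [0.001, -1.0, -0.0]]
force: [0.2, -0.6, 0.0]
opening: 1.004
time_s: 3.57
tool_pos: [431.2, -117.5, 299.3]
tool_rot: [[-0.873, -0.001, -0.488], [0.488, 0.0, -0.873], [0.001, -1.0, 0.0]]
force: [-0.6, 0.3, -0.3]
opening: 1.004
[ 9.94382681e-02  3.25999514e-02 -2.96710412e-01 -2.45406436e-04
 -1.24210112e+00 -6.08728345e-01] [ 431.15221361 -117.51084573  299.29468107]
[177.17946598 106.29969412]
```

View pics/w1.png

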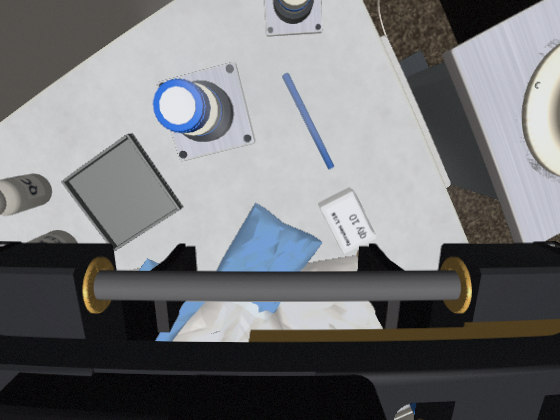

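The wrist view shows the larger blue-capped vessel at about (181,106), the tray at (124,190), and the white-capped decoy at (293,8). I'll refine both positions from here.

Run:
```python
from h import *
import pickle
i,s=pickle.load(open('pics/w1.pkl','rb'));d=np.load('pics/w1.npy');im=cv2.imread('pics/w1.png')
P=np.array([bydepth(i,u,v,d[v,u]) for v in range(70,150) for u in range(140,240) if d[v,u]>0])
T=P[(P[:,2]>131)&(P[:,2]<142)];print(len(T),T.mean(0),(T.min(0)+T.max(0))/2,np.ptp(T,0),np.median(T[:,2]))
hsv=cv2.cvtColor(im,cv2.COLOR_BGR2HSV)
m=np.zeros((420,560),np.uint8)
m[70:150,140:240]=cv2.inRange(hsv,(100,120,50),(130,255,255))[70:150,140:240]
# top white disc: hole within blue
c,h=cv2.findContours(m,cv2.RETR_CCOMP,cv2.CHAIN_APPROX_NONE)
for k,x in enumerate(c):
    if cv2.contourArea(x)>200:
        e=cv2.fitEllipse(x);print('hole' if h[0][k][3]>=0 else 'outer',e,onz(i,*e[0],135))
        w=np.array([onz(i,*p[0],135)[:2] for p in x],np.float32);print(cv2.minEnclosingCircle(w))
# tray interior corners
g=cv2.cvtColor(im,cv2.COLOR_BGR2GRAY)
r=P=np.array([np.r_[bydepth(i,u,v,d[v,u])] for v in range(125,260) for u in range(50,195) if d[v,u]>0 and g[v,u]<150 and hsv[v,u,1]<60])
q=r[(r[:,2]>-5)&(r[:,2]<22)&(abs(r[:,0]-623)<75)&(abs(r[:,1]+209)<75)]
a=cv2.minAreaRect(q[:,:2].astype(np.float32));print(a, np.median(q,0))
```

```text
2147 [ 464.23521045 -242.11165673  136.08903021] [ 465.17561252 -242.6605027   134.99599115] [48.359032   48.27669262  7.98702601] 136.19605197236848
outer ((178.4282684326172, 106.07141876220703), (47.37770080566406, 56.0134162902832), 148.59066772460938) [ 464.88406609 -241.59152396  135.        ]
((463.0967102050781, -240.81661987304688), 25.680299758911133)
hole ((177.13088989257812, 104.93543243408203), (37.63850402832031, 39.93160629272461), 157.9011993408203) [ 465.38286732 -243.03959648  135.        ]
((465.434814453125, -242.87464904785156), 18.18134307861328)
((631.1763305664062, -208.1145477294922), (134.40440368652344, 129.4420166015625), 2.1870083808898926) [ 624.95648084 -212.31765928    4.65175082]
```

```bash
python3 -m inch '[[87,-0.91,0,0.93,0,0,0],[87,-0.91,0,0.93,0,0,0],[87,-0.91,0,0.93,0,0,0],[87,-0.91,0.2,0.92,0,0,0],[87,0,0.8,0,0,0,0],[87,0,1,0,0,0,0],[87,0,1,0,0,0,0],[87,0,0.9,0,0,0,0],[87,0,0.5,0,0,0,0],[87,0,0,0,0,0,0],[87,0,0,0,0,0,0]]' 30
python3 -c "
from h import *
s=manip.get_state();print(s['joint_pos'],s['tool_pos'],s['force'],s['torque'])
i=manip.camera_info('wrist');p,d=manip.camera('wrist');cv2.imwrite('pics/w2.png',p[:,:,::-1]);np.save('pics/w2.npy',d)
R=s['tool_rot'];print(R)
T=np.array([465.3,-242.8,120]);print('delta tool units',R.T@(T-s['tool_pos'])/25)
for n in ['side','top']:
  p,d=manip.camera(n);cv2.imwrite('pics/'+n+'2.png',cv2.resize(p[150:300,220:420,::-1],None,fx=3,fy=3))
"
```

```text
time_s: 4.53
tool_pos: [465.8, -242.9, 189.2]
tool_rot: [[-0.875, -0.001, -0.484], [0.484, -0.0, -0.875], [0.001, -1.0, 0.001]]
force: [0.3, -0.0, -0.1]
opening: 0.999
[-1.71423979e-01  2.60910309e-01 -3.09419361e-01  4.59045461e-04
 -1.00187846e+00 -3.34382576e-01] [ 465.77843558 -242.92766247  189.24747193] [ 0.28515696 -0.02947307 -0.13917602] [ 0.12435167 -0.11497137 -0.00893317]
[[-8.74903018e-01 -1.45703909e-03 -4.84295970e-01]
 [ 4.84296658e-01 -1.40244294e-04 -8.74903839e-01]
 [ 1.20684935e-03 -9.99998929e-01  8.28339320e-04]]
delta tool units [1.58735991e-02 2.76992308e+00 2.50606554e-03]
```

View pics/w2.png

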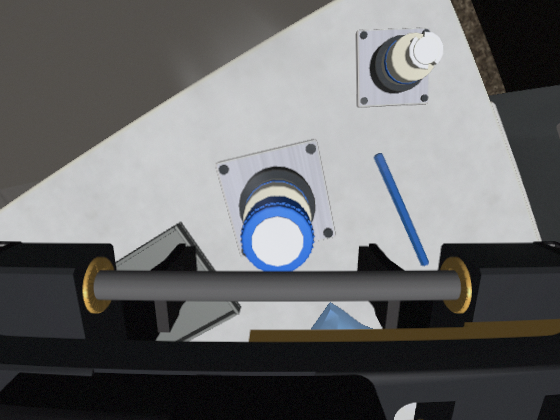

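View pics/side2.png

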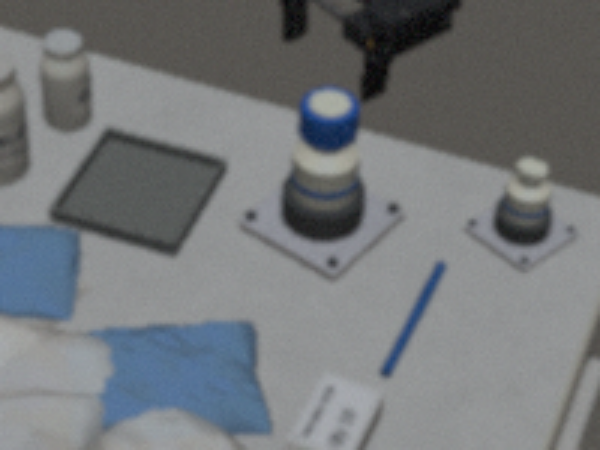

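Cap is centred between the jaws (277,239). Descending and closing.

```bash
python3 -m inch '[[87,0,0.6,0,0,0,0],[87,0,0.8,0,0,0,0],[87,0,0.8,0,0,0,0],[87,0,0.6,0,0,0,0],[87,0,0,0,0,0,0],[87,0,0,0,0,0,0]]' 10
python3 -m inch '[[44,0,0,0,0,0,0],[44,0,0,0,0,0,0],[44,0,0,0,0,0,0],[44,0,0,0,0,0,0],[44,0,0,0,0,0,0],[44,0,0,0,0,0,0],[44,0,0,0,0,0,0],[44,0,0,0,0,0,0]]' 10
python3 -c "
from h import *
s=manip.get_state();print(s['joint_pos'],s['tool_pos'],s['force'],s['torque'],s['opening']*87)"
```

```text
time_s: 5.18
tool_pos: [466.3, -243.0, 120.2]
tool_rot: [[-0.874, 0.0, -0.485], [0.485, -0.0, -0.874], [-0.0, -1.0, 0.0]]
force: [0.4, 0.8, 0.5]
opening: 1.001
time_s: 5.85
tool_pos: [465.9, -242.8, 119.7]
tool_rot: [[-0.874, 0.0, -0.486], [0.486, -0.0, -0.874], [-0.0, -1.0, 0.0]]
force: [0.2, -0.4, 0.5]
opening: 0.561
[-1.71417534e-01  3.40374866e-01 -3.98203011e-01  7.62561819e-05
 -8.32200082e-01 -3.36097430e-01] [ 465.89364128 -242.84730318  119.66708191] [ 0.20283087 -0.43363784  0.47794273] [ 0.16383783 -0.0096189  -0.01629033] 48.76630466078423
```

```bash
python3 -m inch '[[20,0,0,0,0,0,0],[20,0,0,0,0,0,0],[20,0,0,0,0,0,0],[20,0,0,0,0,0,0]]' 60
python3 -m inch '[[20,0,0,0,0,-0.3,0],[20,0,0,0,0,-0.3,0],[20,0,0,0,0,-0.3,0],[20,0,0,0,0,-0.3,0],[20,0,0,0,0,-0.3,0]]' 60
python3 -c "
from h import *
s=manip.get_state();print(s['joint_pos'],s['tool_pos'],s['force'],s['torque'],s['opening']*87)"
```

```text
time_s: 6.18
tool_pos: [465.9, -242.8, 119.7]
tool_rot: [[-0.874, 0.0, -0.486], [0.486, -0.0, -0.874], [-0.0, -1.0, 0.0]]
force: [-0.9, 1.0, 2.1]
opening: 0.545
time_s: 6.6
tool_pos: [466.0, -242.7, 119.5]
tool_rot: [[-0.938, 0.001, -0.346], [0.346, 0.001, -0.938], [-0.001, -1.0, -0.001]]
force: [0.9, 0.6, 0.6]
opening: 0.547
[-0.17175852  0.34039725 -0.39805389 -0.00141882 -0.83162479 -0.18079332] [ 465.95460264 -242.70632132  119.52594723] [0.91554567 0.61349222 0.62641354] [ 0.26903973 -0.05381248 -0.97610911] 47.5744885456355
```

```bash
python3 -m inch '[[20,0,0,0,0,0,0],[20,0,0,0,0,0,0]]' 60
python3 -c "
from h import *
s=manip.get_state();print(s['joint_pos'][5],s['force'],s['torque'])"
python3 -m inch '[[20,0,0,0,0,-0.3,0],[20,0,0,0,0,-0.3,0],[20,0,0,0,0,-0.3,0]]' 60
python3 -c "
from h import *
s=manip.get_state();print(s['joint_pos'][5],s['force'],s['torque'])
i=manip.camera_info('wrist');p,d=manip.camera('wrist');cv2.imwrite('pics/w3.png',p[:,:,::-1])"
```

```text
time_s: 6.77
tool_pos: [466.0, -242.7, 119.6]
tool_rot: [[-0.938, 0.001, -0.346], [0.346, 0.001, -0.938], [-0.0, -1.0, -0.001]]
force: [-0.3, 1.4, 1.7]
opening: 0.541
-0.18130376435955223 [-0.28555345  1.3535848   1.73338885] [ 0.56325792 -0.06849948 -0.86781699]
time_s: 7.02
tool_pos: [466.0, -242.8, 119.4]
tool_rot: [[-0.967, 0.001, -0.256], [0.256, 0.001, -0.967], [-0.001, -1.0, -0.001]]
force: [0.1, 1.1, 1.7]
opening: 0.546
-0.0863319679982406 [0.05316774 1.13928445 1.65906881] [ 0.19635103 -0.10285577 -1.19902906]
```

View pics/w3.png

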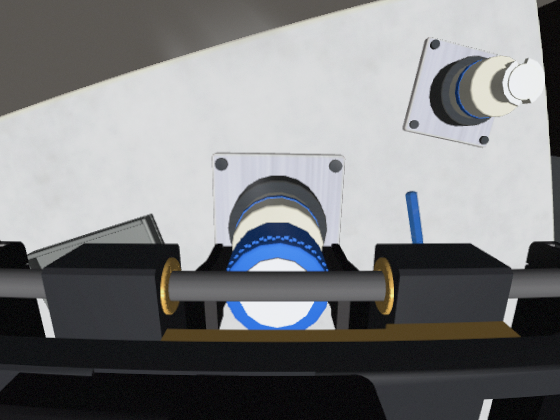

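```bash
python3 -m inch '[[20,0,0,0,0,-0.2,0],[20,0,0,0,0,-0.2,0],[20,0,0,0,0,0,0]]' 60
python3 -c "
from h import *
s=manip.get_state();print(s['joint_pos'][5],s['force'],s['torque'],s['joint_torque'][5])"
python3 -m inch '[[20,0,0,0,0,-0.2,0],[20,0,0,0,0,-0.2,0],[20,0,0,0,0,0,0]]' 60
python3 -c "
from h import *
s=manip.get_state();print(s['joint_pos'][5],s['force'],s['torque'],s['joint_torque'][5])"
```

```text
time_s: 7.32
tool_pos: [466.0, -242.8, 119.5]
tool_rot: [[-0.977, 0.0, -0.213], [0.213, 0.0, -0.977], [-0.0, -1.0, -0.0]]
force: [1.7, 2.2, 0.8]
opening: 0.547
-0.04261145172954337 [1.70136697 2.2325563  0.80754321] [ 0.45388945 -0.14731183 -0.92671724] 1.0269039496779442
time_s: 7.57
tool_pos: [466.2, -243.1, 120.0]
tool_rot: [[-0.986, 0.0, -0.167], [0.167, -0.001, -0.986], [-0.0, -1.0, 0.001]]
force: [-0.3, 1.7, 4.1]
opening: 0.547
0.0022446945368933624 [-0.33111689  1.69628782  4.11746828] [ 0.21694861 -0.00932738  0.08721721] -0.08226565551012754
```

It gave at about 0.34 rad. Lowering the grip and spinning on.

```bash
python3 -m inch '[[20,0,0,0,0,0,0],[20,0,0,0,0,-0.3,0],[20,0,0,0,0,-0.5,0],[20,0,0,0,0,-0.5,0],[20,0,0,0,0,-0.5,0],[20,0,0,0,0,0,0]]' 15
python3 -c "
from h import *
s=manip.get_state();print(s['joint_pos'][5]+.336,s['force'],s['torque'],s['joint_torque'][5])"
python3 -m inch '[[20,0,0,0,0,-0.5,0],[20,0,0,0,0,-0.5,0],[20,0,0,0,0,-0.5,0],[20,0,0,0,0,-0.5,0],[20,0,0,0,0,-0.5,0],[20,0,0,0,0,-0.5,0],[20,0,0,0,0,-0.5,0],[20,0,0,0,0,-0.5,0],[20,0,0,0,0,-0.5,0],[20,0,0,0,0,0,0]]' 15
python3 -c "
from h import *
s=manip.get_state();print(s['joint_pos'][5]+.336,s['force'],s['torque'],s['joint_torque'][5])"
```

```text
time_s: 8.07
tool_pos: [466.8, -243.0, 121.1]
tool_rot: [[-1.0, 0.002, 0.022], [-0.022, -0.002, -1.0], [-0.002, -1.0, 0.002]]
force: [-0.1, 2.2, 7.8]
opening: 0.558
0.5278866846471115 [-0.08848886  2.24652689  7.78596596] [0.7129918  0.09435244 0.01033926] 0.21735438611358404
time_s: 8.9
tool_pos: [466.0, -242.9, 119.6]
tool_rot: [[-0.882, -0.0, 0.472], [-0.472, -0.001, -0.882], [0.0, -1.0, 0.001]]
force: [-0.0, 0.2, -0.1]
opening: 0.555
0.9978197611389861 [-0.01252648  0.21169664 -0.05274355] [ 0.12694971 -0.15670393  0.02776231] 0.305265337228775
```

```bash
python3 -m inch '[[20,0,0,0,0,-0.5,0],[20,0,0,0,0,-0.5,0],[20,0,0,0,0,-0.5,0],[20,0,0,0,0,-0.5,0],[20,0,0,0,0,-0.5,0],[20,0,0,0,0,-0.5,0],[20,0,0,0,0,-0.5,0],[20,0,0,0,0,-0.5,0],[20,0,0,0,0,-0.5,0],[20,0,0,0,0,-0.5,0],[20,0,0,0,0,-0.5,0],[20,0,0,0,0,0,0]]' 15
python3 -c "
from h import *
s=manip.get_state();print(s['joint_pos'][5]+.336,s['force'],s['torque'],s['joint_torque'][5],s['tool_pos'])
i=manip.camera_info('wrist');p,d=manip.camera('wrist');cv2.imwrite('pics/w4.png',p[:,:,::-1])"
```

```text
time_s: 9.9
tool_pos: [466.2, -242.8, 119.6]
tool_rot: [[-0.484, 0.0, 0.875], [-0.875, -0.001, -0.484], [0.0, -1.0, 0.001]]
force: [1.3, 0.6, -0.4]
opening: 0.556
1.5717998789969523 [ 1.27644101  0.59894721 -0.36285556] [ 0.11347527 -0.34881629 -0.00472918] 0.3127925656735897 [ 466.18943    -242.82718233  119.6048707 ]
```

View pics/w4.png

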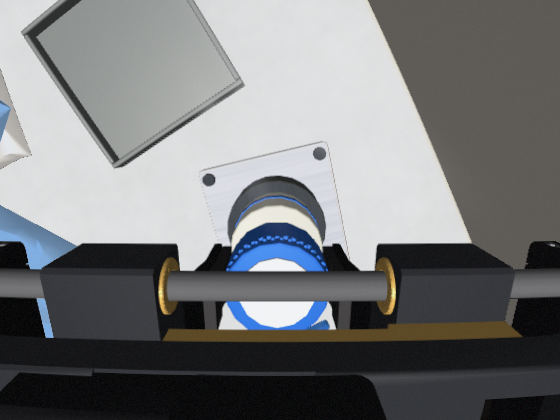

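```bash
cat > r.py <<'E'
from h import *
s=manip.get_state();print('ANG %.3f Tz %.3f J6t %.3f'%(s['joint_pos'][5]+.336,s['torque'][2],s['joint_torque'][5]),s['force'].round(1),'op %.2f'%(s['opening']*87))
E
python3 -m inch '[[20,0,0,0,0,-0.3,0],[20,0,0,0,0,-0.3,0],[20,0,0,0,0,-0.3,0],[20,0,0,0,0,-0.3,0]]' 10 >/dev/null; python3 r.py
python3 -m inch '[[20,0,0,0,0,-0.25,0],[20,0,0,0,0,-0.25,0]]' 10 >/dev/null; python3 r.py
python3 -m inch '[[20,0,0,0,0,-0.25,0],[20,0,0,0,0,-0.25,0]]' 10 >/dev/null; python3 r.py
```

```text
ANG 1.697 Tz -0.094 J6t -0.226 [ 1.9 -0.2 -0.7] op 48.56
ANG 1.749 Tz -0.036 J6t -0.182 [1.5 1.3 0.2] op 48.66
ANG 1.801 Tz -0.061 J6t -0.184 [ 1.8  0.6 -0.6] op 48.64
```

```bash
python3 -m inch '[[20,0,0,0,0,-0.25,0],[20,0,0,0,0,-0.25,0]]' 10 >/dev/null; python3 r.py
python3 -m inch '[[20,0,0,0,0,-0.25,0],[20,0,0,0,0,-0.25,0]]' 10 >/dev/null; python3 r.py
```

```text
ANG 1.853 Tz -0.023 J6t -0.184 [ 2.2  0.8 -0. ] op 48.36
ANG 1.906 Tz -0.063 J6t -0.184 [1.7 1.  0.2] op 48.62
```

```bash
python3 -m inch '[[20,0,0,0,0,-0.25,0],[20,0,0,0,0,-0.25,0]]' 10 >/dev/null; python3 r.py
python3 -m inch '[[20,0,0,0,0,-0.25,0],[20,0,0,0,0,-0.25,0]]' 10 >/dev/null; python3 r.py
```

```text
ANG 1.958 Tz -0.177 J6t -0.071 [ 1.3  1.9 -0.2] op 48.52
ANG 2.009 Tz -0.329 J6t 0.161 [0.9 0.8 0.8] op 48.52
```

```bash
python3 -m inch '[[20,0,0,0,0,-0.25,0],[20,0,0,0,0,0,0]]' 10 >/dev/null; python3 r.py
```

```text
ANG 2.035 Tz -0.305 J6t 0.452 [1.6 1.4 0.6] op 48.69
```

The stop is felt: torque rose from about 0.05 to 0.3 N m, starting near 1.94 rad and capped by the light grip. Easing back.

```bash
for k in 1 2; do :; done
python3 -m inch '[[20,0,0,0,0,0.25,0],[20,0,0,0,0,0,0]]' 10 >/dev/null; python3 r.py
python3 -m inch '[[20,0,0,0,0,0.25,0],[20,0,0,0,0,0,0]]' 10 >/dev/null; python3 r.py
python3 -m inch '[[20,0,0,0,0,0.25,0],[20,0,0,0,0,0,0]]' 10 >/dev/null; python3 r.py
```

```text
ANG 2.009 Tz -0.069 J6t -0.047 [1.5 1.8 0.5] op 48.60
ANG 1.984 Tz 0.038 J6t -0.117 [1.  1.4 1.2] op 48.31
ANG 1.958 Tz 0.041 J6t -0.129 [ 1.  -0.2  0.7] op 48.40
```

```bash
python3 -m inch '[[20,0,0,0,0,0.25,0],[20,0,0,0,0,0.25,0],[20,0,0,0,0,0,0],[20,0,0,0,0,0,0]]' 15 >/dev/null; python3 r.py
python3 -m inch '[[20,0,-0.08,0,0,0,0],[20,0,0,0,0,0,0]]' 15 ; python3 r.py
python3 -m inch '[[20,0,-0.08,0,0,0,0],[20,0,0,0,0,0,0]]' 15 ; python3 r.py
```

```text
ANG 1.907 Tz -0.028 J6t -0.017 [ 1.  -0.7  1.2] op 48.32
time_s: 12.45
tool_pos: [465.8, -242.9, 121.7]
tool_rot: [[-0.171, -0.0, 0.985], [-0.985, -0.0, -0.171], [0.0, -1.0, -0.0]]
force: [-0.1, -0.0, -0.4]
opening: 0.554
ANG 1.906 Tz -0.020 J6t 0.003 [-0.1 -0.  -0.4] op 48.18
time_s: 12.62
tool_pos: [465.8, -242.9, 123.8]
tool_rot: [[-0.171, -0.0, 0.985], [-0.985, -0.0, -0.171], [0.0, -1.0, -0.0]]
force: [-0.4, 0.5, -1.0]
opening: 0.559
ANG 1.906 Tz -0.011 J6t 0.003 [-0.4  0.5 -1. ] op 48.61
```

Free, with almost no lift force. Lifting further at a measured pace.

```bash
python3 -m inch '[[20,0,-0.15,0,0,0,0],[20,0,-0.15,0,0,0,0],[20,0,-0.15,0,0,0,0],[20,0,0,0,0,0,0]]' 20 ; python3 r.py
python3 -m inch '[[20,0,-0.3,0,0,0,0],[20,0,-0.5,0,0,0,0],[20,0,-0.7,0,0,0,0],[20,0,-0.7,0,0,0,0],[20,0,-0.5,0,0,0,0],[20,0,-0.3,0,0,0,0],[20,0,0,0,0,0,0],[20,0,0,0,0,0,0],[20,0,0,0,0,0,0]]' 20 ; python3 r.py
python3 -c "
from h import *
import pickle
s=manip.get_state();i=manip.camera_info('wrist');p,d=manip.camera('wrist');cv2.imwrite('pics/w5.png',p[:,:,::-1]);np.save('pics/w5.npy',d);pickle.dump((i,s),open('pics/w5.pkl','wb'))
for n in ['side']:
  p,d=manip.camera(n);cv2.imwrite('pics/'+n+'5.png',cv2.resize(p[120:300,220:420,::-1],None,fx=3,fy=3))
"
```

```text
time_s: 12.95
tool_pos: [466.4, -243.0, 135.9]
tool_rot: [[-0.171, 0.002, 0.985], [-0.985, -0.001, -0.171], [0.0, -1.0, 0.002]]
force: [-0.0, -0.7, -1.0]
opening: 0.549
ANG 1.906 Tz 0.025 J6t 0.001 [-0.  -0.7 -1. ] op 47.75
time_s: 13.7
tool_pos: [465.2, -242.6, 208.9]
tool_rot: [[-0.172, -0.002, 0.985], [-0.985, 0.001, -0.172], [-0.0, -1.0, -0.002]]
force: [0.6, 0.2, -0.5]
opening: 0.554
ANG 1.906 Tz 0.011 J6t -0.000 [ 0.6  0.2 -0.5] op 48.20
```

View pics/w5.png

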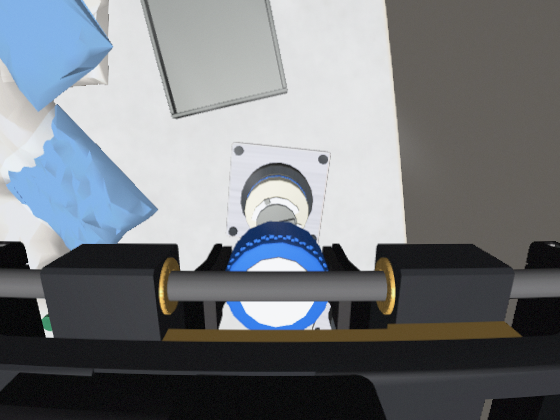

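View pics/side5.png

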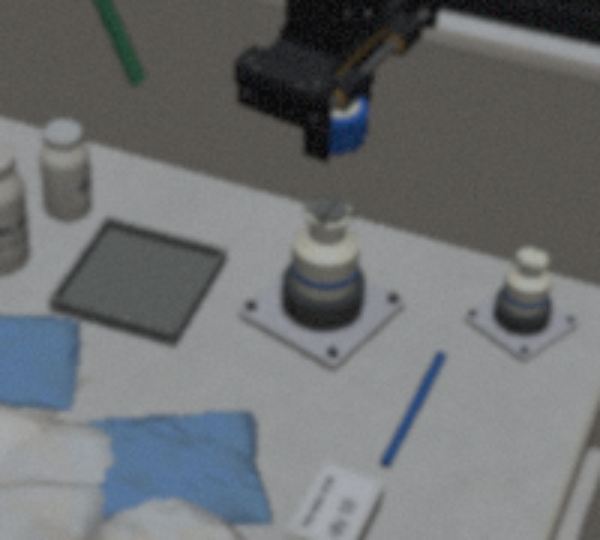

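Run:
```python
from h import *
import pickle
i,s=pickle.load(open('pics/w5.pkl','rb'))
for q in [(174,118),(287,92)]: print(onz(i,*q,16))
i,s=pickle.load(open('pics/w1.pkl','rb'))
c=[onz(i,*q,16) for q in [(130,134),(62,181),(117,249),(183,208)]]
print(c,np.mean(c,0))
print(onz(manip.camera_info('top'),305,187.2,16))
# refine with top image saved: Canny-free rect of thresholded tray
im=cv2.imread('pics/w5.png');cv2.imwrite('pics/c5.png',cv2.resize(im[0:140,130:310],None,fx=4,fy=4))
s=manip.get_state();print(s['joint_pos'],s['tool_rot'])
```

```text
[ 562.55938338 -154.52282697   16.        ]
[ 566.97639827 -271.08379186   16.        ]
[array([ 565.19379527, -268.63848429,   16.        ]), array([ 684.56496698, -265.44440296,   16.        ]), array([ 674.97831225, -147.51546248,   16.        ]), array([ 558.33110459, -151.11539832,   16.        ])] [ 620.76704477 -208.17843701   16.        ]
[ 623.74653173 -209.0473281    16.        ]
[-1.71395679e-01  2.41698152e-01 -2.81752805e-01 -2.50767424e-04
 -1.04964242e+00  1.56982996e+00] [[-1.71633357e-01 -2.22628218e-03  9.85158380e-01]
 [-9.85160872e-01  6.06066802e-04 -1.71632422e-01]
 [-2.14969588e-04 -9.99997338e-01 -2.29726737e-03]]
```

View pics/c5.png

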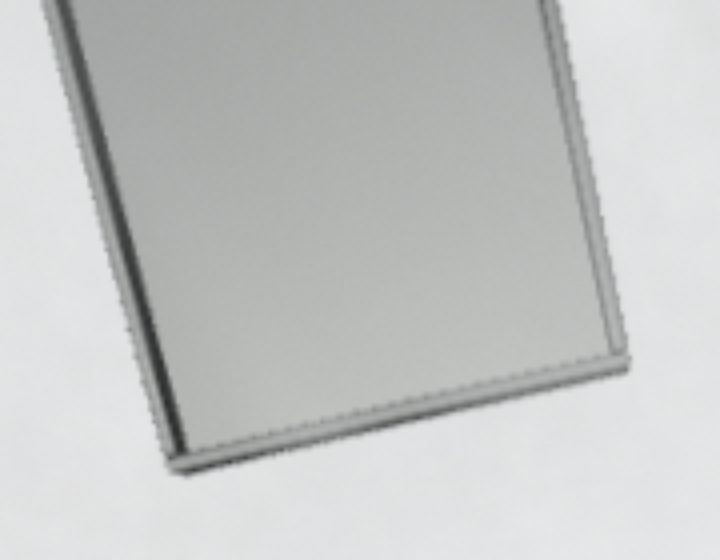

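```bash
python3 -m inch '[[20,-0.2,0,0.5,0,0,0],[20,-0.35,0,0.9,0,0,0],[20,-0.38,0,0.95,0,0,0],[20,-0.38,0,0.95,0,0,0],[20,-0.38,0,0.95,0,0,0],[20,-0.38,0,0.95,0,0,0],[20,-0.3,0,0.78,0,0,0],[20,0,0,0,0,0,0],[20,0,0,0,0,0,0]]' 20
python3 - <<'E'
from h import *
i=manip.camera_info('top');d=np.load('pics/top0.npy')
P=np.array([bydepth(i,u,v,d[v,u]) for v in range(95,160) for u in range(245,355) if d[v,u]>0])
for lo in (45,70,100):
  T=P[P[:,2]>lo]; 
  print(lo,T.min(0).round(),T.max(0).round())
T=P[P[:,2]>70];k=T[:,1]>-250
for q in (T[k],T[~k]): print(q.min(0).round(),q.max(0).round())
import pickle
s=manip.get_state();w=manip.camera_info('wrist');p,dd=manip.camera('wrist');cv2.imwrite('pics/w6.png',p[:,:,::-1])
p,dd=manip.camera('side');cv2.imwrite('pics/side6.png',cv2.resize(p[120:300,180:400,::-1],None,fx=3,fy=3))
E
```

```text
time_s: 14.55
tool_pos: [624.2, -209.4, 208.0]
tool_rot: [[-0.171, -0.002, 0.985], [-0.985, 0.0, -0.171], [0.0, -1.0, -0.002]]
force: [-0.6, -0.2, -0.4]
opening: 0.551
45 [ 684. -301.   45.] [790. -76. 121.]
70 [ 713. -297.   70.] [ 780. -162.  121.]
100 [ 735. -212.  105.] [ 780. -167.  121.]
[ 730. -218.   71.] [ 780. -162.  121.]
[ 713. -297.   70.] [ 751. -258.   95.]
```

View pics/w6.png

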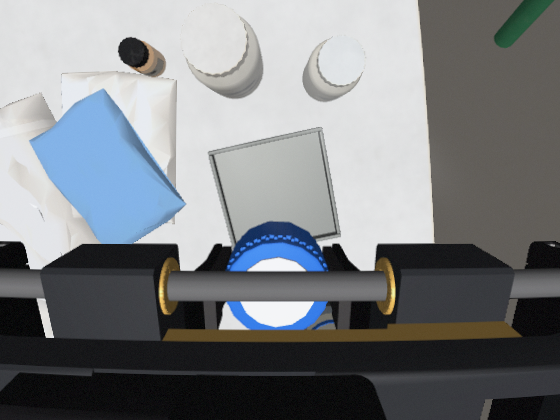

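View pics/side6.png

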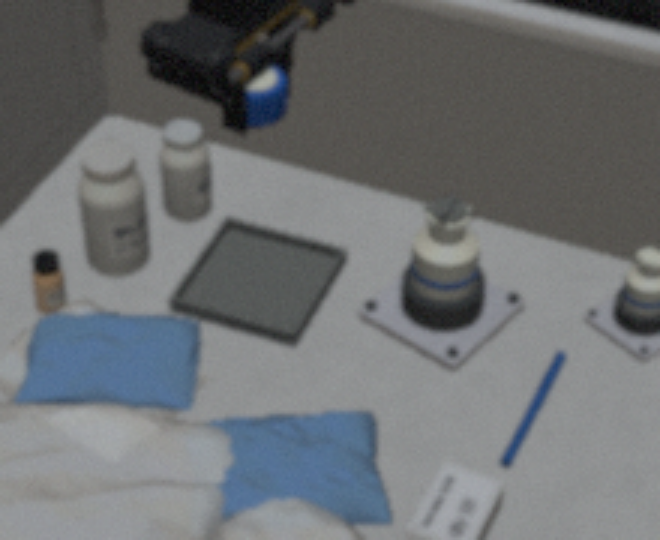

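```bash
python3 -m inch '[[20,0,0.5,-0.15,0,0,0],[20,0,0.9,-0.15,0,0,0],[20,0,0.9,0,0,0,0],[20,0,0.9,0,0,0,0],[20,0,0.9,0,0,0,0],[20,0,0.9,0,0,0,0],[20,0,0.8,0,0,0,0],[20,0,0.6,0,0,0,0],[20,0,0.4,0,0,0,0],[20,0,0.2,0,0,0,0],[20,0,0,0,0,0,0],[20,0,0,0,0,0,0]]' 20; python3 r.py
python3 - <<'E'
from h import *
p,dd=manip.camera('side');cv2.imwrite('pics/side7.png',cv2.resize(p[150:270,200:340,::-1],None,fx=5,fy=5))
E
```

```text
time_s: 15.65
tool_pos: [616.4, -209.1, 35.7]
tool_rot: [[-0.171, 0.001, 0.985], [-0.985, -0.0, -0.171], [0.0, -1.0, 0.001]]
force: [-0.8, 0.3, 0.3]
opening: 0.553
ANG 1.813 Tz 0.001 J6t 0.000 [-0.8  0.3  0.3] op 48.09
```

View pics/side7.png

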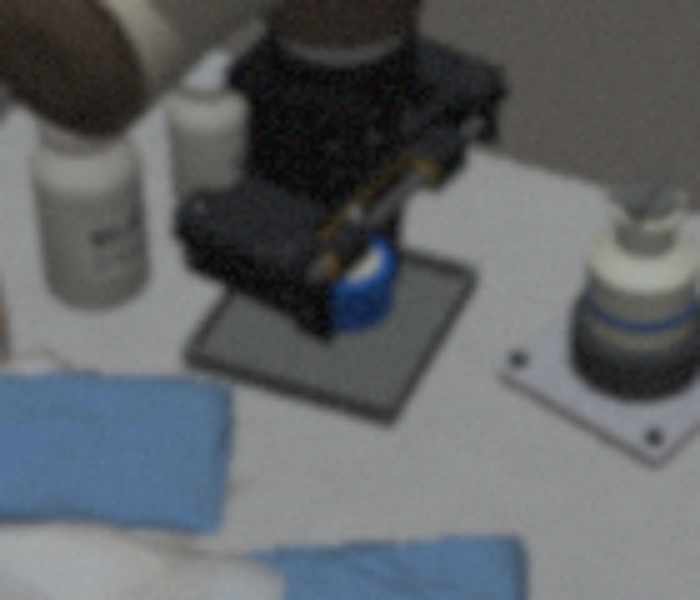

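```bash
python3 -m inch '[[20,0,0.15,0,0,0,0],[20,0,0.15,0,0,0,0],[20,0,0.12,0,0,0,0],[20,0,0.05,0,0,0,0],[20,0,0,0,0,0,0]]' 20; python3 r.py
for k in 1; do python3 -m inch '[[20,0,0.02,0,0,0,0],[20,0,0.02,0,0,0,0],[20,0,0,0,0,0,0]]' 20 | grep -E "pos|force"; done
python3 -m inch '[[20,0,0.02,0,0,0,0],[20,0,0,0,0,0,0]]' 20 | grep -E "pos|force"
python3 -m inch '[[20,0,0.02,0,0,0,0],[20,0,0,0,0,0,0]]' 20 | grep -E "pos|force"
```

```text
time_s: 16.12
tool_pos: [615.6, -208.7, 22.6]
tool_rot: [[-0.172, -0.001, 0.985], [-0.985, 0.0, -0.172], [0.0, -1.0, -0.001]]
force: [0.7, -0.0, -0.8]
opening: 0.556
ANG 1.813 Tz 0.038 J6t -0.000 [ 0.7 -0.  -0.8] op 48.39
tool_pos: [616.0, -208.8, 22.0]
force: [-0.1, 0.3, -0.8]
tool_pos: [615.9, -208.8, 21.5]
force: [0.2, -0.5, -1.1]
tool_pos: [616.0, -208.8, 21.5]
force: [-1.1, -0.0, 2.3]
```

```bash
python3 -m inch '[[20,0,0,0,0,0,0]]' 10 | grep -E "pos|force"
python3 -m inch '[[20,0,0.01,0,0,0,0],[20,0,0,0,0,0,0]]' 10 | grep -E "pos|force"
```

```text
tool_pos: [616.0, -208.8, 21.5]
force: [0.1, 0.5, 2.5]
tool_pos: [616.0, -208.8, 21.5]
force: [-1.4, 0.9, 5.5]
```

Floor contact is felt at z = 21.5 with about 5 N. I'll ease off a touch, soften the grip and release slowly.

```bash
python3 -m inch '[[20,0,-0.01,0,0,0,0],[20,0,0,0,0,0,0]]' 5 | grep -E "pos|force|op"
python3 -m inch '[[47,0,0,0,0,0,0],[47,0,0,0,0,0,0]]' 3 | grep -E "pos|force|op"
python3 -m inch '[[49,0,0,0,0,0,0],[50,0,0,0,0,0,0],[52,0,0,0,0,0,0],[54,0,0,0,0,0,0],[57,0,0,0,0,0,0],[60,0,0,0,0,0,0],[60,0,0,0,0,0,0],[60,0,0,0,0,0,0]]' 3
python3 - <<'E'
from h import *
p,dd=manip.camera('wrist');cv2.imwrite('pics/w8.png',p[:,:,::-1])
E
```

```text
tool_pos: [616.0, -208.9, 21.5]
force: [-2.1, 0.9, 5.1]
opening: 0.556
tool_pos: [616.1, -208.9, 21.5]
force: [-2.1, 1.0, 5.8]
opening: 0.558
time_s: 17.95
tool_pos: [616.8, -208.6, 21.5]
tool_rot: [[-0.172, 0.002, 0.985], [-0.985, 0.0, -0.172], [-0.0, -1.0, 0.002]]
force: [-0.1, 2.3, 5.6]
opening: 0.681
```

View pics/w8.png

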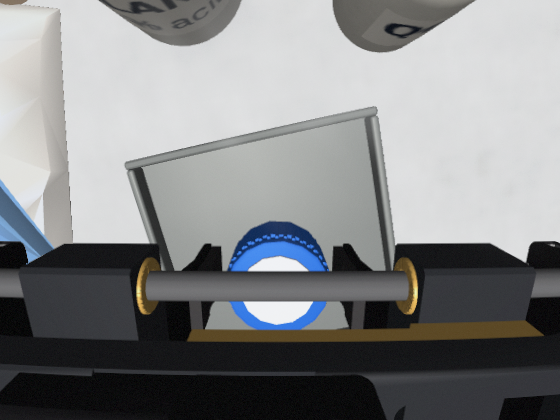

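```bash
python3 -m inch '[[62,0,-0.1,0,0,0,0],[62,0,-0.2,0,0,0,0],[62,0,-0.3,0,0,0,0],[62,0,-0.5,0,0,0,0],[62,0,-0.8,0,0,0,0],[62,0,-0.8,0,0,0,0],[62,0,-0.8,0,0,0,0],[62,0,-0.8,0,0,0,0],[62,0,-0.8,0,0,0,0],[62,0,-0.8,0,0,0,0],[62,0,-0.3,0,0,0,0],[62,0,0,0,0,0,0]]' 3
python3 -m inch '[[62,0,-0.5,-0.5,0,0,0],[62,0,0,-0.9,0,0,0],[62,0,0,-0.9,0,0,0],[62,0,0,-0.9,0,0,0],[62,0,0,-0.5,0,0,0],[62,0,0,0,0,0,0],[62,0,0,0,0,0,0]]'
python3 - <<'E'
from h import *
i=manip.camera_info('wrist');p,d=manip.camera('wrist');cv2.imwrite('pics/w9.png',p[:,:,::-1])
for n in('top','side'):
    j=manip.camera_info(n);p2,d2=manip.camera(n);cv2.imwrite(f'pics/{n}9.png',p2[:,:,::-1])
hsv=cv2.cvtColor(p,cv2.COLOR_RGB2HSV);m=cv2.inRange(hsv,(105,170,40),(130,255,255))
P=np.array([bydepth(i,u,v,d[v,u]) for v in range(0,240) for u in range(100,460) if d[v,u]>0])
T=P[(P[:,2]>28)&(P[:,2]<42)&(abs(P[:,0]-616)<45)&(abs(P[:,1]+209)<45)]
print(len(T),T.min(0),T.max(0),np.median(T,0))
A=np.c_[T[:,:2],np.ones(len(T))];k=abs(T[:,2]-np.median(T[:,2]))<2.5;print(np.linalg.lstsq(A[k],T[k,2],rcond=None)[0])
E
```

```text
time_s: 19.0
tool_pos: [617.2, -209.1, 179.4]
tool_rot: [[-0.171, 0.006, 0.985], [-0.985, -0.001, -0.171], [-0.0, -1.0, 0.006]]
force: [0.1, -0.8, 0.5]
opening: 0.715
time_s: 19.58
tool_pos: [524.2, -192.9, 188.0]
tool_rot: [[-0.172, -0.001, 0.985], [-0.985, 0.0, -0.172], [-0.0, -1.0, -0.001]]
force: [0.7, 0.1, 0.6]
opening: 0.711
2405 [ 590.90486305 -233.99235104   28.40959879] [ 639.84592097 -184.81107448   38.31082652] [ 615.45910229 -209.14522166   35.22023039]
[ 2.78194617e-04 -4.24351714e-03  3.41757876e+01]
```

View pics/w9.png

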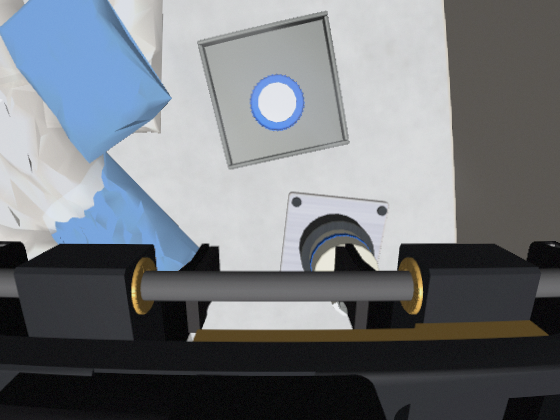

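View pics/side9.png

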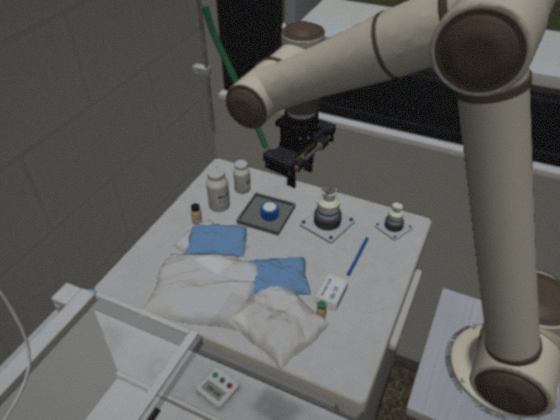

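The cap lies flat in the tray at wrist pixel (277,102). Its top is level at z of about 35 and roughly 8 mm from the tray centre. The arm is clear of everything.

```bash
python3 -c "
from workcell import manip
print(manip.hand_in())"
```

```text
the job is handed in; nothing more can be done
None
```

The cap is off and lying in the grey tray, and the job was handed in at about 20 s of the 67 s allowed; no verdict was reported.

- **Breaking loose:** I gripped the larger vessel's blue cap at 60 N. It gave after about 0.34 rad of turn. The wrist torque peaked at about 1.2 N m while turning, above the 0.4–0.8 N m quoted; it read about 0.9 N m when held still.
- **Finding the stop:** I spun it on at 10–15 N grip. Torque rose from about 0.05 to 0.3 N m between 1.94 and 2.03 rad of gripper turn. I then eased it back about 0.1 rad.
- **Lifting off:** It came straight off with about 1 N.
- **Setting down:** The fingertips touched the tray floor first, at about 5 N. By calculation that left the cap a 2–3 mm drop when released; I did not measure the impact.
- **Last checks:** The cap is flat and upright, its top level at about 35 mm (34 expected). It is about 8 mm from the tray centre, and the gripper touches nothing. The bystanders look unmoved in the side picture, though I did not measure them again.
- **Unexplained reading:** Just after the cap broke loose, the upward force briefly read 8 N and the tool stood about 1.5 mm high. Both had gone by the next reading.

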